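# Start the levelling screw of a pool-table leg

### The job

The handwheel screw on the upturned pool-table leg is sitting crossed on its brass boss. Take the handwheel by its red spinner knob and turn it backward (anticlockwise seen from above) until you feel it drop into the thread, then turn it forward (clockwise) one full turn. Finish with the gripper still holding the red knob, keeping the screw started there, and leave the other things on the table where they lie.

Things in the scene. Friction and masses are not known exactly. Their poses are not given: they have to be found in the camera images.
- leg_foot: Foot block of a pool-table leg, upside down, dark wood 200 (x) x 150 (y) x 85 mm high, fixed to the table, with a 120 mm square steel nut plate (6 mm) on top. Origin: centre of the underside, on the screw's vertical axis
- boss_mouth (a point): centre of the mouth of the brass threaded boss on the nut plate (60 mm across, 30 mm high; this point 121 mm above the table). While the screw sits crossed, forward turning binds hard within a turn; turned backward the wheel stays level for 1 to 5 rad, then drops. About 0.5 rad behind the drop, backward turning stops hard
- wheel_centre (a point): centre of the top face of the grey handwheel, a solid disc 120 mm in diameter and 10 mm thick, on the screw's vertical axis; 165 mm above the table at the start. It stays on the axis and sinks with the screw, it does not turn
- knob_middle (a point): middle of the red upright spinner knob that stands on the wheel 45 mm from the axis: a cylinder 18 mm in diameter and 42 mm long, from 3 to 45 mm above the wheel's top face; this point is 24 mm above the face. The knob spins freely on its pin, so it can be pinched and led round the circle without turning the gripper
- crank_knob: the same red spinner knob; its origin is at its foot, on the wheel's top face. Its own yaw means nothing
- screw_turn (a joint): turning of wheel and screw, rad; grows when turned forward (clockwise seen from above), falls when turned backward. Its zero has no bearing on the thread: where the thread starts is not known beforehand. It takes 1 to 4 N at the knob and stays where it is left. A grip of 20 to 30 N leads the knob round; below 12 N it may creep out sideways
- screw_drop (a joint): how far the screw has sunk, m: 0 while crossed, 0.008 after the drop; then 8 mm more per forward turn (right-hand thread). Captive: it lifts at most 1.5 mm. It drops by its own weight (0.8 to 0.95 kg): a firm grip at constant height carries it, then 6 to 9 N of downward force come onto the gripper and it must be let down 8 mm or released to fall
- chalk: bystander: blue chalk cube, 24 mm, beside the leg; origin at the centre of its underside
- foot_pad: bystander: black rubber disc 64 mm across, 14 mm high; origin at the centre of its underside
- spanner: bystander: steel spanner about 190 mm long lying flat
- wax_tin: bystander: white can with a green band, 68 mm across, 60 mm high; origin at the centre of its underside

How it is judged:
On the way, in this order (a step that is already met when the one before it is completed fails the run):
1. turned backward until the screw has dropped into the start of the thread (value of joint screw_drop between 0.0068 and 0.0095 m), for 0.15 s.
2. turned forward about one turn (value of joint screw_drop above 0.0143 m), for 0.1 s.
At the end, for the whole second after the job is handed in: The screw has sunk 14.3 to 17.7 mm in all (8 mm of drop, then one turn of 8 mm pitch, within a fifth of a turn), the wheel stands still (below 0.1 rad/s), and the gripper's fingers still hold the red knob with more than 1.5 N (value of joint screw_drop between 0.0143 and 0.0177 m and velocity of joint screw_turn between -0.1 and 0.1 rad/s and contact force between the fingers and crank_knob above 1.5 N); the arm keeps its last pose, push and grip.
It fails at once if a bystander (chalk, rubber pad, spanner, tin) was moved more than 2 cm (distance of any of chalk, foot_pad, spanner, wax_tin from where it was at the start of the episode above 0.02 m).
It also fails if it takes over 58 s, if anything falls off the work surface, if the arm or the gripper's body presses on something with over 40 N, if the wrist force passes 120 N, or if a joint passes its speed limit or range.

### The arm

A 7-joint arm with a two-finger parallel gripper is mounted at the origin on the work surface. World frame = base frame: x ahead of the robot, y to its left, z up, the work surface at z = 0. Lengths are in m, angles in rad, forces in N, time in s.
With the tool pointing down it reaches from about 0.425 to 0.875 m from the base axis. Payload 8.4 kg.
Tool frame: the origin (TCP) lies at the very end of the fingers, on their centre line; the grasp point (between the pads) lies 19 mm behind it; z points along the fingers, y is the line along which they close (so a half turn about z gives the same grasp; the last joint's range is limited). The gripper opens to 87 mm and grips with 3 to 60 N. Pads are 19 mm wide; open, the fingers measure 117 mm over their backs; the gripper's body (75 mm by 190 mm) begins 51 mm behind the grasp point.
Start: joints at [1.131, 0.333, 0.04, 1.465, -0.013, 1.343, -0.059], TCP at [0.217, -0.613, 0.223] pointing down, gripper open.
Joint ranges: [-2.58, 2.58], [-0.38, 2.09], [-1.3, 1.39], [0.25, 2.4], [-1.5, 4.64], [0.08, 2.09], [-2.65, 2.65]. Speed limits (rad/s): [2.22, 2.22, 2.79, 2.79, 3.14, 3.14, 3.14].

### API

Orientations are given as a rotation vector (axis times angle).
In Python, from plant import manip, optics gives the robot as it stands.
- The arm moves only by the shell command python3 -m handwheel 'ROWS' [OPENING] [FORCE]. ROWS is a JSON object of lists of equal length, an entry for each row: "slide": the shift along the world's x, y, z in cm, a list of three; "dr": the turn, a rotation vector about the world's x, y, z in degrees, a list of three. In form: {"slide": [[x, y, z], ...], "dr": [[ax, ay, az], ...]}. A call has 1 to 10 rows; each row is the pose to reach, as a shift and turn from the pose commanded when the call began; what a row does not reach only later rows make up. A row lasts 1/8 s, in which the tool goes at most 62.5 mm and 10.7 degrees, less where a joint would pass 70% of its speed; a pose out of reach is approached as far as the arm can. A call with a gripper value outside its range is refused whole. OPENING is the finger opening in cm, from 0 to 8.7, set as the call begins (- or left out, the last holds). The fingers move at their own pace and stop on an object; FORCE is the grip in N (left out, the last holds). Time passes only in rows, so rows that repeat a pose let the fingers close. It gives the time, the measured TCP pose, the force, the opening and the grip force at its end, in the units of the state.
- manip.observe(): the state, without advancing time (a new reading comes with each control period).
- optics.grab_frame(name): name is "scene" or "top"; returns a dict with "img" (480x640x3 uint8, red, green, blue), "mtx" (3x3 intrinsics, pixels), "k1" (the pictures are not rectified: a ray, as slopes to the right and down, at radius r is drawn at 1 + k1 r^2 times it, then the intrinsics apply), "R" (3x3) and "t" (3): a world point X has camera coordinates R X + t. Camera axes: x right, y down, z forward; pixel columns grow to the right and rows downward; lengths in m; the calibration is good to about 2 mm. A picture is of the moment at which its call begins. There is no depth.
- manip.job_done(): hands the job in; it is judged then, once.
Trained networks look in a picture, given as the dict that the camera call returned (one of the last four; its "shot" number tells which), for a name from the list of things; names that differ only in an ending like _2 or _b are one class to them, and where a whole thing is asked for, a point or a joint stands for the part that bears it (a point fixed in the world has none). Each returns a list of dicts, best first, with "confidence" (0 to 1); they miss things now and then, are a little off and sometimes report something else, mostly with a low value. They report only what shows in the picture. A call takes as long as a camera call.
- optics.recognise(picture, name): "rect" ([left, top, right, bottom] in pixels, round what is visible of it).
- optics.regions_of(picture, name): "region" (480x640 bool, what is visible of it) and "rect" ([left, top, right, bottom] in pixels, round what is visible of it).
The state is a dict: "t": time; "joint_positions": joint angles; "joint_vel": joint speeds; "joint_torque": joint torques, N m; "position": TCP position; "orientation": TCP orientation; "wrist_force": force on the tool from outside, world axes, zero at the start; "ft_torque": the same for the moment, N m; "width": finger opening in m; "finger_force": force on a finger pad.
Only numpy, scipy, OpenCV 4.12 (cv2) and the standard library are available. Lean on these libraries where they do the work, as an engineer would, in place of code of your own. Each camera call takes 0.05 s, during which the arm holds its last target. There are 200 camera calls.

## Working session

There is one attempt and no reset: what is moved stays moved. The work goes in short steps, Python scripts to look and compute and a shell command to move; the robot and the scene stay as the last step left them, time stands still between calls to the robot, and variables do not carry over. Pictures are saved under pics/ and viewed, at most 10 in all, crops included, and the job is handed in when it is done.

```bash
ls; mkdir -p pics
cat > h.py <<'E'
import numpy as np, cv2
from plant import manip, optics
def ray(f,u,v):
    K=f["mtx"];k=f["k1"]
    p=cv2.undistortPoints(np.array([[[u,v]]],float),np.array(K),np.array([k,0,0,0.]))[0,0]
    R=np.array(f["R"]);t=np.array(f["t"])
    return -R.T@t, R.T@np.array([p[0],p[1],1.])
def at_z(f,u,v,z):
    c,d=ray(f,u,v); return c+d*(z-c[2])/d[2]
def proj(f,X):
    x=np.array(f["R"])@np.array(X)+np.array(f["t"]);s=x[:2]/x[2];s=s*(1+f["k1"]*(s@s))
    return (np.array(f["mtx"])@np.array([s[0],s[1],1]))[:2]
def look(cam,names,fn=None):
    f=optics.grab_frame(cam)
    if fn: cv2.imwrite("pics/"+fn,f["img"][:,:,::-1])
    o={}
    for n in names:
        r=optics.regions_of(f,n)
        if r:
            m=r[0]["region"];ys,xs=np.nonzero(m)
            o[n]=(r[0]["confidence"],[round(float(a)) for a in r[0]["rect"]],xs.mean(),ys.mean())
    return f,o
E
python3 - <<'E'
from h import *
s=manip.observe();print({k:np.round(v,3) for k,v in s.items()})
for c in("scene","top"):
    f,o=look(c,["knob_middle","wheel_centre","leg_foot","chalk","foot_pad","spanner","wax_tin"],c+"0.png")
    print(c,"cam at",np.round(ray(f,320,240)[0],3))
    for n,v in o.items(): 
        z={"knob_middle":.189,"wheel_centre":.165,"leg_foot":.05}.get(n,.01)
        print(n,v,np.round(at_z(f,v[2],v[3],z),3))
E
```

```text
pics
{'t': np.float64(0.0), 'joint_positions': array([ 1.131,  0.334,  0.04 ,  1.466, -0.013,  1.343, -0.059]), 'joint_vel': array([-0.   ,  0.   ,  0.001, -0.   ,  0.001, -0.001, -0.   ]), 'joint_torque': array([ 1.0000e-03, -6.5636e+01,  1.3350e+00, -4.0379e+01, -6.0000e-02,
        4.5000e-02,  0.0000e+00]), 'position': array([ 0.217, -0.612,  0.222]), 'orientation': array([-3.095e+00, -5.320e-01,  1.000e-03]), 'wrist_force': array([0.21 , 0.351, 0.809]), 'ft_torque': array([-0.015,  0.04 ,  0.026]), 'finger_force': np.float64(0.0), 'width': np.float64(0.087)}
scene cam at [0.904 0.692 0.664]
knob_middle (0.81, [324, 216, 342, 246], np.float64(333.444099378882), np.float64(230.06211180124222)) [0.568 0.138 0.189]
wheel_centre (0.82, [265, 216, 346, 267], np.float64(305.657616892911), np.float64(241.17767722473604)) [0.602 0.113 0.165]
leg_foot (0.6, [245, 214, 379, 355], np.float64(307.107367716008), np.float64(288.8888144675151)) [0.592 0.096 0.05 ]
chalk (0.72, [234, 228, 268, 270], np.float64(249.80987654320987), np.float64(243.47407407407408)) [ 0.606 -0.115  0.01 ]
foot_pad (
[... 420 characters left out ...]
 330, 252], np.float64(301.4395826321104), np.float64(220.7980477953551)) [0.596 0.107 0.165]
leg_foot (0.71, [253, 170, 355, 287], np.float64(304.3252399774139), np.float64(229.2970073404856)) [0.599 0.108 0.05 ]
chalk (0.68, [272, 169, 284, 184], np.float64(277.39516129032256), np.float64(176.28225806451613)) [0.728 0.173 0.01 ]
foot_pad (0.93, [350, 284, 376, 314], np.float64(362.9074074074074), np.float64(296.02006172839504)) [ 0.458 -0.02   0.01 ]
spanner (0.58, [194, 164, 244, 235], np.float64(219.48620689655172), np.float64(200.8551724137931)) [0.67  0.304 0.01 ]
wax_tin (0.71, [365, 209, 400, 238], np.float64(383.53179190751445), np.float64(223.56184971098267)) [ 0.619 -0.067  0.01 ]
```

View pics/scene0.png

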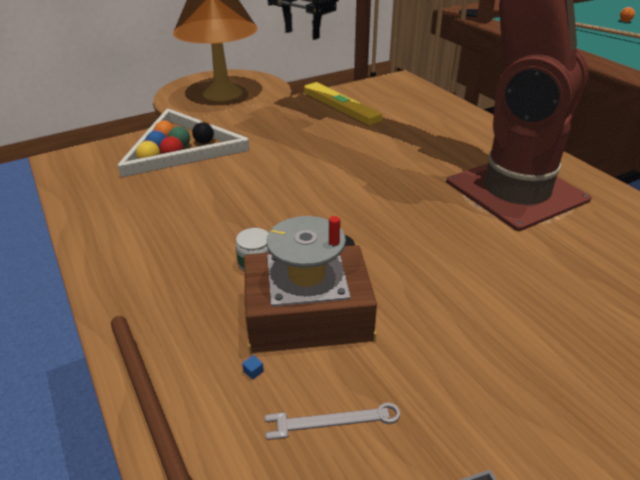

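View pics/top0.png

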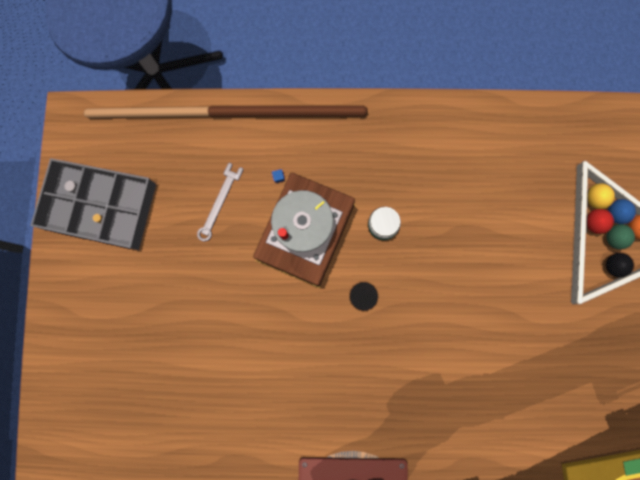

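The scene view shows the knob at about (334,230) and the wheel hub at about (306,237). In the top view the knob is at about (283,232) and the hub at about (302,220). The network's chalk and tin boxes in the scene view overlap (both around 250,243). By eye that is the tin, and the chalk is at (253,367).

```bash
python3 - <<'E'
from h import *
f=optics.grab_frame("top"); g=optics.grab_frame("scene")
def red(fr,box):
    h=cv2.cvtColor(fr["img"],cv2.COLOR_RGB2HSV);m=((h[...,0]<8)|(h[...,0]>172))&(h[...,1]>170)&(h[...,2]>90)
    a=np.zeros_like(m);l,t,r,b=box;a[t:b,l:r]=m[t:b,l:r];ys,xs=np.nonzero(a);return xs.mean(),ys.mean(),xs.min(),ys.min(),xs.max(),ys.max()
a=red(f,(270,215,300,248));b=red(g,(318,205,350,255));print(a,b)
print("knob top",at_z(f,a[0],a[1],.205),"scene",at_z(g,b[0],b[1],.189))
print("hub top",at_z(f,302,220,.167),"scene",at_z(g,306,237.5,.167))
k=at_z(g,b[0],b[1],.189); print(k-manip.observe()["position"])
E
python3 -m handwheel '{"slide":[[0,0,4],[0,0,8],[2,4,8],[4,8,8],[6,12,8],[8,17,8],[10,22,8],[12,27,8],[14,32,8],[16,36,8]],"dr":[[0,0,0],[0,0,0],[0,0,0],[0,0,0],[0,0,0],[0,0,0],[0,0,0],[0,0,0],[0,0,0],[0,0,0]]}' 4.5 25
```

```text
(np.float64(282.5), np.float64(233.0), np.int64(279), np.int64(229), np.int64(286), np.int64(237)) (np.float64(334.13307984790873), np.float64(229.42205323193917), np.int64(329), np.int64(216), np.int64(339), np.int64(244))
knob top [0.56605092 0.13936381 0.205     ] scene [0.56654854 0.13717984 0.189     ]
hub top [0.597539   0.10613638 0.167     ] scene [0.59818632 0.10785328 0.167     ]
[ 0.34933606  0.74979456 -0.03358307]
t: 2.15
position: [0.3778, -0.2505, 0.303]
orientation: [3.095, 0.534, 0.001]
wrist_force: [0.3, -0.9, 0.5]
width: 0.0451
finger_force: 0.0
```

```bash
python3 -m handwheel '{"slide":[[2,4,0],[4,8.5,0],[6,13,0],[8,17.5,0],[10.5,22,0],[13,27,0],[15,31,0],[17,35,0],[18.9,38.9,0],[18.9,38.9,0]],"dr":[[0,0,0],[0,0,0],[0,0,0],[0,0,0],[0,0,0],[0,0,0],[0,0,0],[0,0,0],[0,0,0],[0,0,0]]}'
python3 - <<'E'
from h import *
s=manip.observe();print(np.round(s["position"],4),np.round(s["joint_positions"],2))
g=optics.grab_frame("scene");cv2.imwrite("pics/s1.png",cv2.resize(g["img"][100:320,180:460,::-1],None,fx=2.5,fy=2.5))
E
```

```text
t: 3.4
position: [0.5662, 0.1401, 0.3021]
orientation: [-3.092, -0.54, 0.001]
wrist_force: [-0.2, -0.7, 0.1]
width: 0.0454
finger_force: 0.0
[0.5662 0.1401 0.3021] [ 0.28  0.24 -0.72  1.48  0.15  1.48 -1.66]
```

View pics/s1.png

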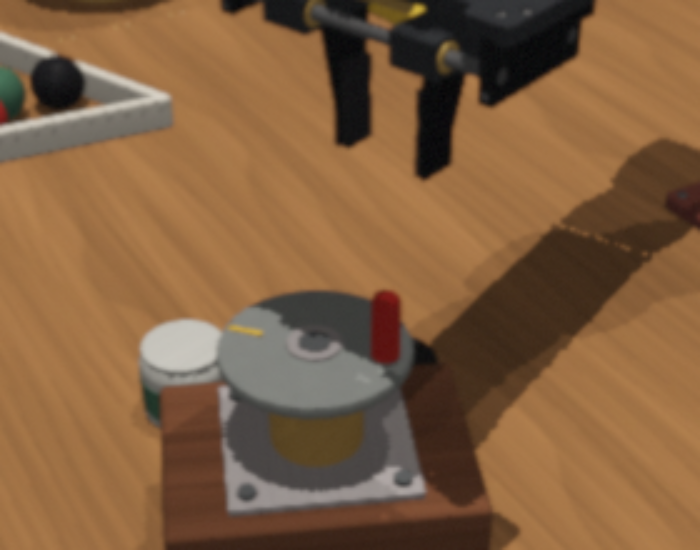

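The open fingers, centred near crop pixel (392,145), straddle the line straight above the knob at (386,325). I'll go down and close.

```bash
python3 -m handwheel '{"slide":[[0,-0.2,-4],[0,-0.2,-7],[0,-0.2,-9],[0,-0.2,-10.5],[0,-0.2,-11.6],[0,-0.2,-12.4],[0,-0.2,-12.6],[0,-0.2,-12.6]],"dr":[[0,0,0],[0,0,0],[0,0,0],[0,0,0],[0,0,0],[0,0,0],[0,0,0],[0,0,0]]}'
python3 -m handwheel '{"slide":[[0,0,0],[0,0,0],[0,0,0],[0,0,0],[0,0,0]],"dr":[[0,0,0],[0,0,0],[0,0,0],[0,0,0],[0,0,0]]}' 0 25
```

```text
t: 4.45
position: [0.5664, 0.1345, 0.1768]
orientation: [-3.096, -0.533, -0.001]
wrist_force: [1.3, 0.8, 0.6]
width: 0.0453
finger_force: 0.0
t: 5.08
position: [0.5653, 0.1367, 0.1769]
orientation: [-3.093, -0.536, 0.001]
wrist_force: [-4.2, 5.1, 2.7]
width: 0.0175
finger_force: 25.0
```

```bash
python3 -c "
import numpy as np
for a in range(136,460,10):
    t=np.radians(a);print(a,*np.round([4.5*np.cos(t),4.5*np.sin(t)],2))"
python3 -m handwheel '{"slide":[[-0.49,-0.6,0],[-0.87,-1.30,0],[-1.12,-2.02,0],[-1.24,-2.80,0],[-1.24,-3.55,0],[-1.24,-3.55,0]],"dr":[[0,0,0],[0,0,0],[0,0,0],[0,0,0],[0,0,0],[0,0,0]]}'
```

```text
136 -3.24 3.13
146 -3.73 2.52
156 -4.11 1.83
166 -4.37 1.09
176 -4.49 0.31
186 -4.48 -0.47
196 -4.33 -1.24
206 -4.04 -1.97
216 -3.64 -2.65
226 -3.13 -3.24
236 -2.52 -3.73
246 -1.83 -4.11
256 -1.09 -4.37
266 -0.31 -4.49
276 0.47 -4.48
286 1.24 -4.33
296 1.97 -4.04
306 2.65 -3.64
316 3.24 -3.13
326 3.73 -2.52
336 4.11 -1.83
346 4.37 -1.09
356 4.49 -0.31
366 4.48 0.47
376 4.33 1.24
386 4.04 1.97
396 3.64 2.65
406 3.13 3.24
416 2.52 3.73
426 1.83 4.11
436 1.09 4.37
446 0.31 4.49
456 -0.47 4.48
t: 5.82
position: [0.5524, 0.0991, 0.1768]
orientation: [-3.096, -0.533, 0.004]
wrist_force: [-6.9, -0.2, 6.8]
width: 0.0174
finger_force: 25.0
```

```bash
python3 -m handwheel '{"slide":[[0.1,-0.80,0],[0.35,-1.55,0],[0.55,-1.9,0],[0.55,-1.9,0]],"dr":[[0,0,0],[0,0,0],[0,0,0],[0,0,0]]}'
```

```text
t: 6.32
position: [0.5594, 0.0797, 0.1767]
orientation: [3.096, 0.532, 0.0]
wrist_force: [-3.2, 0.3, 3.1]
width: 0.0175
finger_force: 25.0
```

```bash
python3 -m handwheel '{"slide":[[0.4,-0.55,0],[0.9,-1.05,0],[1.4,-1.4,0],[1.4,-1.4,0]],"dr":[[0,0,0],[0,0,0],[0,0,0],[0,0,0]]}'
```

```text
t: 6.82
position: [0.5743, 0.0657, 0.1767]
orientation: [3.096, 0.532, 0.002]
wrist_force: [1.9, 1.1, 1.6]
width: 0.017
finger_force: 25.0
```

```bash
python3 -m handwheel '{"slide":[[0.7,-0.38,0],[1.43,-0.64,0],[1.8,-0.72,0],[1.8,-0.72,0]],"dr":[[0,0,0],[0,0,0],[0,0,0],[0,0,0]]}'
```

```text
t: 7.32
position: [0.5918, 0.0599, 0.1766]
orientation: [-3.094, -0.534, -0.001]
wrist_force: [-0.2, 5.9, 1.7]
width: 0.0174
finger_force: 25.0
```

```bash
python3 -m handwheel '{"slide":[[0.75,0.0,0],[1.5,0.08,0],[1.95,0.18,0],[1.95,0.18,0]],"dr":[[0,0,0],[0,0,0],[0,0,0],[0,0,0]]}'
```

```text
t: 7.82
position: [0.6108, 0.0619, 0.1765]
orientation: [-3.094, -0.534, 0.001]
wrist_force: [-3.3, 5.0, 3.2]
width: 0.0174
finger_force: 25.0
```

```bash
python3 -m handwheel '{"slide":[[0.7,0.28,0],[1.36,0.66,0],[1.65,0.87,0],[1.65,0.87,0]],"dr":[[0,0,0],[0,0,0],[0,0,0],[0,0,0]]}'
```

```text
t: 8.32
position: [0.6258, 0.0707, 0.1743]
orientation: [-3.093, -0.535, 0.007]
wrist_force: [-2.4, 6.3, -8.5]
width: 0.0171
finger_force: 25.0
```

The screw has dropped: Fz went to -8.5 N. I'll let it down 8 mm.

```bash
python3 -m handwheel '{"slide":[[0,0,-0.2],[0,0,-0.4],[0,0,-0.6],[0,0,-0.8],[0,0,-0.8],[0,0,-0.8]],"dr":[[0,0,0],[0,0,0],[0,0,0],[0,0,0],[0,0,0],[0,0,0]]}'
python3 - <<'E'
from h import *
s=manip.observe();print(s["position"],s["wrist_force"])
g=optics.grab_frame("scene");cv2.imwrite("pics/s2.png",cv2.resize(g["img"][100:320,180:460,::-1],None,fx=2.5,fy=2.5))
E
```

```text
t: 9.07
position: [0.6262, 0.0704, 0.1684]
orientation: [-3.094, -0.535, 0.004]
wrist_force: [-7.6, 3.7, 5.2]
width: 0.0173
finger_force: 25.0
[0.62622203 0.07043909 0.1684103 ] [-7.59714831  3.74537167  5.20493896]
```

View pics/s2.png

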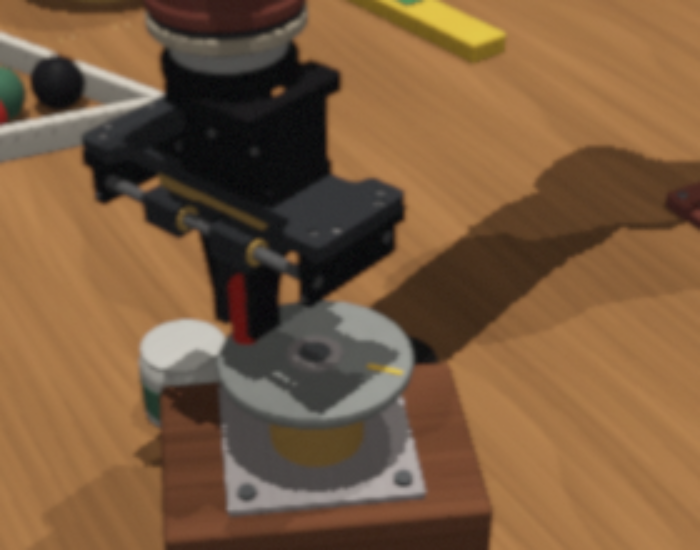

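The wheel now sits lower on the boss, with the knob at crop pixel (240,305) still between the fingers. The load is off the gripper (Fz is positive), so the drop is complete. Next is forward, clockwise, lowering with the pitch.

```bash
python3 -m handwheel '{"slide":[[-0.8,-0.52,-0.02],[-1.68,-0.88,-0.04],[-2.6,-1.02,-0.07],[-3.55,-0.98,-0.1],[-4.46,-0.76,-0.12],[-5.3,-0.35,-0.15],[-6.05,0.23,-0.18],[-6.65,0.95,-0.2],[-7.09,1.78,-0.23],[-7.35,2.69,-0.25]],"dr":[[0,0,0],[0,0,0],[0,0,0],[0,0,0],[0,0,0],[0,0,0],[0,0,0],[0,0,0],[0,0,0],[0,0,0]]}'
```

```text
t: 10.38
position: [0.5529, 0.0942, 0.1663]
orientation: [3.093, 0.529, -0.003]
wrist_force: [-0.5, -7.1, 8.0]
width: 0.0176
finger_force: 25.0
```

```bash
python3 -m handwheel '{"slide":[[-0.07,0.94,-0.03],[0.06,1.87,-0.06],[0.39,2.75,-0.09],[0.88,3.55,-0.12],[1.54,4.23,-0.15],[2.32,4.75,-0.18],[3.19,5.11,-0.21],[4.12,5.27,-0.24],[5.06,5.24,-0.26],[5.97,5.01,-0.29]],"dr":[[0,0,0],[0,0,0],[0,0,0],[0,0,0],[0,0,0],[0,0,0],[0,0,0],[0,0,0],[0,0,0],[0,0,0]]}'
```

```text
t: 11.62
position: [0.6113, 0.1478, 0.1633]
orientation: [-3.095, -0.536, 0.006]
wrist_force: [-7.9, 0.3, 11.0]
width: 0.0174
finger_force: 25.0
```

```bash
python3 -m handwheel '{"slide":[[0.91,-0.46,-0.04],[1.7,-1.1,-0.07],[2.32,-1.91,-0.1],[2.74,-2.84,-0.13],[2.94,-3.84,-0.16],[2.92,-4.86,-0.19],[2.66,-5.84,-0.22],[2.19,-6.75,-0.25],[1.53,-7.52,-0.28],[0.71,-8.13,-0.31]],"dr":[[0,0,0],[0,0,0],[0,0,0],[0,0,0],[0,0,0],[0,0,0],[0,0,0],[0,0,0],[0,0,0],[0,0,0]]}'
python3 -m handwheel '{"slide":[[0,0,0],[0,0,0],[0,0,0],[0,0,0]],"dr":[[0,0,0],[0,0,0],[0,0,0],[0,0,0]]}'
python3 - <<'E'
from h import *
g=optics.grab_frame("scene");cv2.imwrite("pics/s3.png",cv2.resize(g["img"][100:320,180:460,::-1],None,fx=2.5,fy=2.5))
E
```

```text
t: 12.88
position: [0.6205, 0.067, 0.1607]
orientation: [-3.094, -0.535, -0.002]
wrist_force: [1.9, 4.8, 4.6]
width: 0.0175
finger_force: 25.0
t: 13.38
position: [0.6193, 0.0659, 0.1604]
orientation: [-3.095, -0.534, 0.004]
wrist_force: [-4.3, 1.5, 8.6]
width: 0.0175
finger_force: 25.0
```

View pics/s3.png

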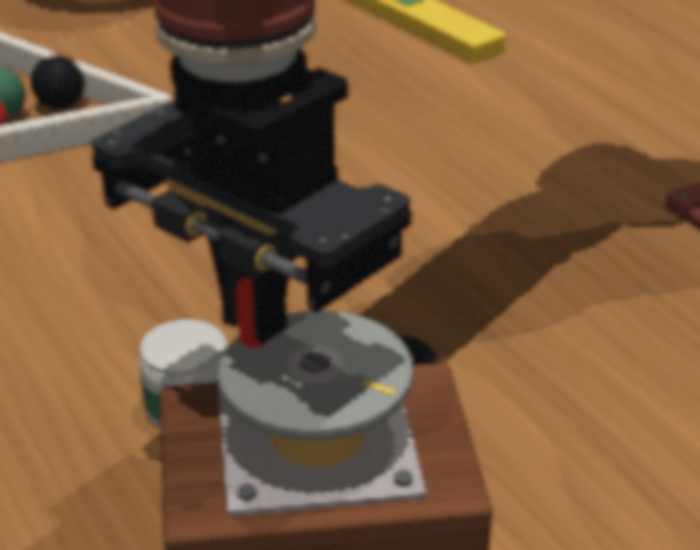

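The wheel hub moved down from row 342 to 352 and then 362 across the three crops. The equal steps match 8 mm of drop plus 8 mm of turning. The TCP sank 16.3 mm, and the knob at (247,312) is still held at 25 N. I'm handing in.

```bash
python3 -c "
from plant import manip
print(manip.job_done())"
```

```text
the job is handed in; nothing more can be done
None
```

I turned the screw back until it dropped into the thread, then forward about one turn, to about 16.3 mm sunk by the gripper's height; the job is handed in with the red knob still held at 25 N, but no verdict came back.

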